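Push the spectacle carrier home under the rivet punch

ROBOT

A 6-joint arm with a two-finger parallel gripper is mounted at the origin on the work surface. World frame = base frame: x ahead of the robot, y to its left, z up, the work surface at z = 0. Lengths are in m, angles in rad, forces in N, time in s.
With the tool pointing down it reaches from about 0.325 to 0.9 m from the base axis. Payload 3.5 kg.
Tool frame: the origin (TCP) lies at the very end of the fingers, on their centre line; the grasp point (between the pads) lies 19 mm behind it; z points along the fingers, y is the line along which they close (so a half turn about z gives the same grasp; the last joint's range is limited). The gripper opens to 85 mm and grips with 20 to 120 N. Pads are 22 mm wide; open, the fingers measure 114 mm over their backs; the gripper's body (76 mm by 85 mm) begins 54 mm behind the grasp point. The pads swing forward as they close: fully open they stand 13 mm farther back than shut.
Start: joints at [-1.318, 0.276, -0.026, 1.268, 0, 1.467], TCP at [0.218, -0.586, 0.231] pointing down, gripper open.
Joint ranges: [-3.12, 3.12], [-0.85, 1.88], [-1.08, 1.24], [-1.95, 2.15], [-1.57, 1.53], [-3.14, 3.14]. Speed limits (rad/s): [2.57, 2.57, 3.14, 3.14, 3.14, 3.14].

INTERFACE

Orientations are given as a unit quaternion [w, x, y, z].
In Python, from plant import * gives the robot as it stands. Calls block until the motion is done:
- move_to(position, orientation): joint-space move of the TCP to a pose.
- move_linear(position, vel=0.15, rotation=None, contact_N=None): straight line of the TCP; rotation=None keeps the orientation; vel is the mean speed in m/s. With contact_N (N) it stops when the force on the tool has changed by that much, and returns True; else False.
- move_j(angles): joint-space move.
- gripper_to(opening, strength=None): finger opening in m; strength is the grip in N (None keeps the last); returns when the fingers have stopped.
- pause(seconds).
- solve_ik(position, orientation): joint angles nearest the present ones, or None.
- read_camera(name): name is "side" or "top"; returns the picture (420x560x3 uint8, blue, green, red); there is no depth.
- camera_params(name): a dict with "mtx" (3x3 intrinsics, pixels), "dist_coeffs" ([k1, k2, p1, p2, k3] as OpenCV has them; the pictures are not rectified), "eye" and "rotation" of the camera in the world. Camera axes: x right, y down, z forward; pixel columns grow to the right and rows downward; lengths in m; the calibration is good to about 2 mm. A picture is of the moment at which its call begins. camera_params takes no time and is no camera call.
A pose or a line that the arm cannot do raises PlanningError and nothing moves.
- hand_in(): hands the job in; it is judged then, once.
Readings, each from a call of its own:
- read_clock(): time.
- read_joints(): joint angles.
- read_joint_velocities(): joint speeds.
- read_effort(): joint torques, N m.
- read_ee_pos(): TCP position.
- read_orientation(): TCP orientation.
- read_wrist_force(): force on the tool from outside, world axes, zero at the start.
- read_wrist_torque(): the same for the moment, N m.
- read_width(): finger opening in m.
- read_grasp_force(): force on a finger pad.
Only numpy, scipy, OpenCV 4.12 (cv2) and the standard library are available. Lean on these libraries where they do the work, as an engineer would, in place of code of your own. Each camera call takes 0.05 s, during which the arm holds its last target. There are 200 camera calls.

TASK

On the wooden base of the riveting stand lies an aluminium carrier plate with a white spectacle front on it. With the fingertips only, first push the carrier away from you until its long side sits flat against the steel fence, while it is still well short of the stop; then push it along the fence until its end is right up against the stop below the punch, and leave it square in that corner. Do not lift or carry it, and leave everything else where it is.

Things in the scene. Friction and masses are not known exactly. Their poses are not given: they have to be found in the camera images.
- board: Fixed wooden base board, 280 (x) by 480 (y) by 18 mm thick, turned up to 0.35 rad. Origin at the centre of its underside; x points away from the robot, y to its left. The carrier slides on its top at z = 18 mm, between the robot and the fence. Behind the fence, at x = +115 mm, stands a row of fixed punches up to 34 mm high.
- fence (a point): Fixed dark steel fence on the board, 14 mm thick, 14 mm high above the board top, along the board's y from -240 to +120 mm; its robot-side face is at board x = +70 mm. This point: on that face at board y = 0, 7 mm above the board top; axes as the board (x points into the fence). A turned plate can jam with one corner on it: push the end that lags first.
- press: Fixed hand riveting press on the board's left end, square to the board, axes as the board; its place varies 45 mm along y. Origin: foot (board top) of the middle of its stop's face. Column at y = +60 mm, up to 237 mm high; arm up to 142 mm. Punch over the working corner at x = +10, y = -18 mm, 22 mm across, its tip 55 mm above the board top.
- stop (a point): The press's stop is a dark steel bar 90 mm (x) by 16 mm (y) by 16 mm high at its foot; its face looks to -y (the robot's right). This point: middle of that face, 8 mm above the board top; axes as the board (y points into the stop).
- carrier: Loose plate to push: aluminium, 92 (x) by 170 (y) by 20 mm high, 0.35 to 0.7 kg, with a white spectacle front fixed on top (25 mm in all). It starts on the board, its middle 25 to 60 mm off the fence and 40 to 155 mm off the stop, turned up to 0.25 rad to the board. Origin: centre of its underside; x towards the fence, y towards the stop. Slides with 2 to 6 N.
- carrier_back (a point): Middle of the carrier's long side that faces the fence (carrier x = +46 mm), 10 mm above its underside.
- carrier_end (a point): Middle of the carrier's short end that faces the stop (carrier y = +85 mm), 10 mm above its underside.
- spare_carrier: Bystander on the bench: an empty carrier plate of the same size with two dark round recesses and no spectacle front. Origin under its centre.
- spare_front: Bystander on the bench: a loose white spectacle front, 146 mm long, 5 mm high. Origin under its centre.
- bush: Bystander: brass bush (short tube) 26 mm across, 20 mm high, standing on the board near its left robot-side corner. Origin under its centre.
- pot: Bystander: amber jar with black cap, 32 mm across, 38 mm high, standing on the board near its right robot-side corner. Origin under its centre.
- pliers: Bystander: black-handled pliers, 160 mm long, 13 mm high, lying on the bench at the left. Origin under the middle.
- pin_vise: Bystander: slim metal pin vise, 145 mm long, 10 mm high, lying on the bench at the right. Origin under the middle.
There are look-alikes about, which are no part of the job. Leave any orange look-alike of the carrier alone.

How it is judged:
On the way, in this order (a step that is already met when the one before it is completed fails the run):
1. the carrier is pushed flat against the fence, still more than 15 mm short of the stop (x of carrier_back in the frame of fence above -0.005 m and angle between the y axis of carrier and the y axis of board, either way round below 0.06 rad and y of carrier_end in the frame of stop below -0.015 m), for 0.1 s.
2. the carrier is pushed along to the stop (y of carrier_end in the frame of stop above -0.004 m), for 0.1 s.
At the end, for the whole second after the job is handed in: The carrier lies flat and still on the board, its long side within 4 mm of the fence, its end within 4 mm of the stop, and square to the board within 0.04 rad (x of carrier_back in the frame of fence above -0.004 m and y of carrier_end in the frame of stop above -0.004 m and angle between the y axis of carrier and the y axis of board, either way round below 0.04 rad and z of carrier in the frame of board below 0.021 m and angle between carrier's own z axis and vertical below 0.05 rad and linear speed of carrier below 0.01 m/s); the robot touches nothing.
It fails at once if the carrier is lifted off the board (6 mm) or tipped (z of carrier in the frame of board above 0.024 m or angle between carrier's own z axis and vertical above 0.12 rad).
It fails at once if another thing is moved by more than 15 mm (distance of any of spare_carrier, spare_front, bush, pot, pliers, pin_vise from where it was at the start of the episode above 0.015 m).
It also fails if it takes over 64 s, if anything falls off the work surface, if the arm or the gripper's body presses on something with over 40 N, if the wrist force passes 120 N, or if a joint passes its speed limit or range.

## Working session

There is one attempt and no reset: what is moved stays moved. The work goes in short steps, each a Python script; the robot and the scene stay as the last script left them, time stands still between calls to the robot, and variables do not carry over. Pictures are saved under pics/ and viewed, at most 10 in all, crops included, and the job is handed in when it is done.

```bash
mkdir -p pics; ls
python3 - <<'E'
from plant import *
import cv2
for n in("top","side"):
    cv2.imwrite(f"pics/{n}0.png",read_camera(n)); p=camera_params(n); print(n,p)
print(read_clock(),read_ee_pos(),read_orientation())
E
```

```text
pics
top {'mtx': array([[510.91517154,   0.        , 282.02073835],
       [  0.        , 510.91517154, 215.58466283],
       [  0.        ,   0.        ,   1.        ]]), 'dist_coeffs': array([0.05654866, 0.        , 0.        , 0.        , 0.        ]), 'eye': array([0.23827684, 0.01640846, 1.618314  ]), 'rotation': array([ 0.06683118, -0.6954237 ,  0.71171813, -0.0733265 ])}
side {'mtx': array([[465.44634676,   0.        , 281.84526715],
       [  0.        , 465.44634676, 209.29205614],
       [  0.        ,   0.        ,   1.        ]]), 'dist_coeffs': array([-0.0460637,  0.       ,  0.       ,  0.       ,  0.       ]), 'eye': array([ 0.51328037, -1.05600995,  0.83174325]), 'rotation': array([-0.44638943,  0.894357  , -0.02920405,  0.00302714])}
0.1 [ 0.2175353  -0.58516529  0.23026531] [-1.00185755e-03  9.84218134e-01  1.76956649e-01 -7.48569639e-05]
```

View pics/top0.png

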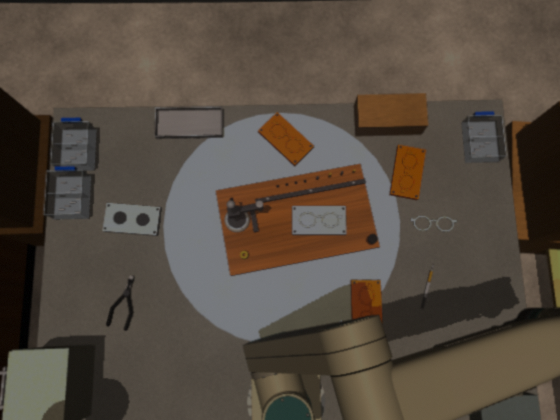

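View pics/side0.png

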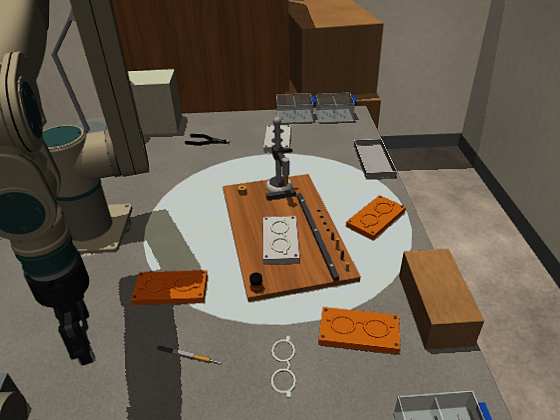

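The top view shows the board centred near (298,219), with the white carrier at (319,221), the fence running from (262,200) to (365,183) and the dark stop at about (254,217). The side view shows the carrier at (280,240), the fence on its right and the stop at (282,195). I'll enlarge both.

```bash
cat > h.py <<'E'
import numpy as np, cv2
from scipy.spatial.transform import Rotation as R
from plant import *
def cam(n):
    p=camera_params(n); w,x,y,z=p["rotation"]
    return p["mtx"],p["dist_coeffs"],np.array(p["eye"]),R.from_quat([x,y,z,w]).as_matrix()
def cast(n,px,z):
    K,d,e,M=cam(n)
    u=cv2.undistortPoints(np.float64(px).reshape(-1,1,2),K,d)[:,0]
    r=np.c_[u,np.ones(len(u))]@M.T
    return (e+r*((z-e[2])/r[:,2])[:,None])
def proj(n,P):
    K,d,e,M=cam(n)
    return cv2.projectPoints(np.float64(P).reshape(-1,1,3),cv2.Rodrigues(M.T)[0],-M.T@e,K,d)[0][:,0]
E
python3 - <<'E'
from h import *
print(cast("top",[[298,219]],0.018),proj("top",cast("top",[[298,219]],0.018)),cast("side",[[290,235]],.018))
t=cv2.imread("pics/top0.png")[155:283,205:390]; s=cv2.imread("pics/side0.png")[165:310,215:370]
g=lambda i:np.uint8(255*(i/255.)**.6)
cv2.imwrite("pics/tc.png",cv2.resize(g(t),None,fx=4,fy=4,interpolation=cv2.INTER_CUBIC))
cv2.imwrite("pics/sc.png",cv2.resize(g(s),None,fx=4,fy=4,interpolation=cv2.INTER_CUBIC))
E
```

```text
[[ 0.54779845 -0.05295912  0.018     ]] [[298. 219.]] [[ 0.57153794 -0.09328764  0.018     ]]
```

View pics/tc.png

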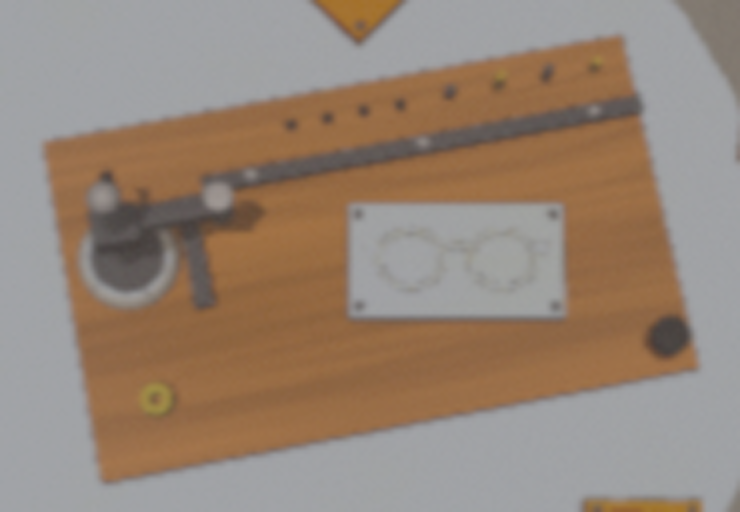

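View pics/sc.png

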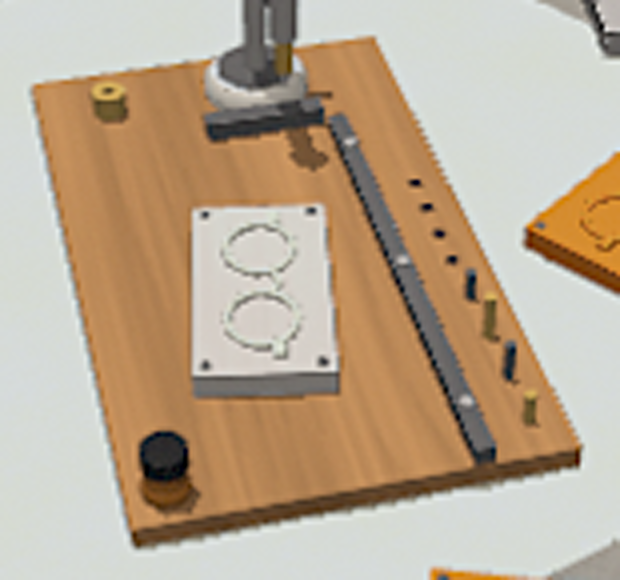

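The crops show the following:
- **Top crop:** the carrier's left end is nearer the fence and its right end lags. The fence face runs from (205,190) to (640,113), and the stop bar sits at (190–213, 225–305).
- **Side crop:** the layout is the same, with the pot at (165,465) and the bush at (108,98).

Next I'll measure by colour mask and ray casting.

```bash
cat > meas.py <<'E'
from h import *
def ang(v): return np.arctan2(-v[0],v[1])   # angle of a +y direction, about z
def edges(P):
    """rectangle corners in order of a minAreaRect of metric points"""
    (c,s,a)=r=cv2.minAreaRect(np.float32(P[:,:2]*1000)); B=cv2.boxPoints(r)/1000
    e=[B[1]-B[0],B[2]-B[1]]; L=max(e,key=np.linalg.norm); L=L if L[1]>0 else -L
    return np.array(c)/1000,sorted(np.array(s)/1000),ang(L)
def big(m,near=None):
    n,l,st,c=cv2.connectedComponentsWithStats(np.uint8(m))
    i=1+np.argmax(st[1:,4]); return l==i
def masks(img):
    S=4; im=cv2.resize(img,None,fx=S,fy=S,interpolation=cv2.INTER_CUBIC); h=cv2.cvtColor(im,cv2.COLOR_BGR2HSV)
    wood=(h[...,0]>4)&(h[...,0]<20)&(h[...,1]>110)&(h[...,2]>60)
    return S,im,h,wood
def pts(c,S): return (np.float64(c).reshape(-1,2)+.5)/S-.5
def find(n,img,box):
    S,im,h,wood=masks(img); x0,y0,x1,y1=[S*v for v in box]
    roi=np.zeros(wood.shape,bool); roi[y0:y1,x0:x1]=1
    b=big(wood&roi&(h[...,2]<225)); cs,_=cv2.findContours(np.uint8(b),cv2.RETR_EXTERNAL,cv2.CHAIN_APPROX_NONE)
    hull=cv2.convexHull(max(cs,key=len)); inner=np.zeros(b.shape,np.uint8); cv2.fillConvexPoly(inner,hull,1)
    w=big((inner>0)&(h[...,1]<70)&(h[...,2]>{"top":110,"side":150}[n]))
    cw,_=cv2.findContours(np.uint8(w),cv2.RETR_EXTERNAL,cv2.CHAIN_APPROX_NONE)
    return pts(hull,S),pts(max(cw,key=len),S)
BOX={"top":(205,155,390,283),"side":(215,165,370,312)}
if __name__=="__main__":
    import sys
    k=sys.argv[1]
    for n in BOX:
        hb,cc=find(n,cv2.imread(f"pics/{n}{k}.png"),BOX[n])
        print(n,"board",*edges(cast(n,hb,.018)),"carrier",*edges(cast(n,cc,.038)))
        q=cv2.approxPolyDP(np.float32(hb).reshape(-1,1,2),3,True)[:,0]; print(" corners",cast(n,q,.018)[:,:2].round(4).tolist())
        q=cv2.approxPolyDP(cv2.convexHull(np.float32(cc)),3,True)[:,0]; print(" carr px",q.round(1).tolist(),cast(n,q,.038)[:,:2].round(4).tolist())
E
python3 meas.py 0
python3 - <<'E'
from h import *
from meas import pts
# hand-checked crop pixels (4x crops): fence face line / stop face, dark mask numbers by scan
for n,o,L in (("top",(205,155),dict(fence=[(235,190),(640,115)],stopface=[(203,232),(214,302)])),("side",(215,165),dict(fence=[(333,118),(478,460)],stopface=[(210,138),(325,120)]))):
    for k,v in L.items():
        for z in (.018,.032): print(n,k,z,cast(n,pts(np.array(v),4)+o,z)[:,:2].round(4).tolist())
E
```

```text
top board [ 0.55066602 -0.04795319] [np.float64(0.27811004638671877), np.float64(0.4766424560546875)] 0.16842999 carrier [ 0.54188739 -0.1177683 ] [np.float64(0.08746841430664062), np.float64(0.1655709228515625)] -0.022454752
 corners [[0.7237, -0.2599], [0.455, -0.3046], [0.3784, 0.1639], [0.6476, 0.2064]]
 carr px [[292.8999938964844, 210.39999389648438], [295.6000061035156, 205.89999389648438], [340.8999938964844, 205.89999389648438], [345.3999938964844, 228.39999389648438], [341.3999938964844, 232.89999389648438], [296.1000061035156, 232.89999389648438]] [[0.5721, -0.0367], [0.5864, -0.0458], [0.5832, -0.1891], [0.5106, -0.1999], [0.4966, -0.1867], [0.4998, -0.0449]]
side board [ 0.52067279 -0.05721619] [np.float64(0.21197407531738283), np.float64(0.48105072021484374)] 0.16767807 carrier [ 0.54361102 -0.11844528] [np.float64(0.09169979858398437), np.float64(0.17045005798339843)] -0.02212248
 corners [[0.3784, 0.1596], [0.5186, 0.1844], [0.6025, 0.0864], [0.6631, -0.2741], [0.4576, -0.311]]
 carr px [[294.8999938964844, 215.89999389648438], [298.6000061035156, 256.8999938964844], [262.6000061035156, 257.8999938964844], [262.8999938964844, 217.39999389648438]] [[0.5893, -0.0359], [0.5857, -0.203], [0.496, -0.1997], [0.5003, -0.0354]]
top fence 0.018 [[0.6055, 0.0566], [0.6603, -0.2719]]
top fence 0.032 [[0.6023, 0.0562], [0.6566, -0.2694]]
top stopface 0.018 [[0.5716, 0.0827], [0.5147, 0.0747]]
top stopface 0.032 [[0.5687, 0.0821], [0.5123, 0.0742]]
side fence 0.018 [[0.6086, 0.0964], [0.6663, -0.2685]]
side fence 0.032 [[0.607, 0.0766], [0.6637, -0.282]]
side stopface 0.018 [[0.5147, 0.0782], [0.6023, 0.0943]]
side stopface 0.032 [[0.5146, 0.0587], [0.6008, 0.0745]]
```

Board yaw is 0.168, and both views agree on the carrier at (0.543, -0.118), turned 0.19 rad from the board, with the heights consistent. For the first push I'll spread two fingers square to the fence, so the lagging end is pushed first.

```bash
cat > f.py <<'E'
from h import *
A=0.168; C=np.array([.5507,-.048])
bx=np.array([np.cos(A),np.sin(A)]); by=np.array([-np.sin(A),np.cos(A)])
def W(x,y,z): return list(C+x*bx+y*by)+[z]
def B(p): d=np.array(p)[:2]-C; return np.round([d@bx,d@by,p[2]],4)
def quat(yaw):  # tool x at world angle yaw, z down
    c,s=np.cos(yaw),np.sin(yaw)
    q=R.from_matrix([[c,s,0],[s,-c,0],[0,0,-1]]).as_quat(); return [q[3],*q[:3]]
def st(m): print(m,"t",round(read_clock(),2),"B",B(read_ee_pos()),"F",np.round(read_wrist_force(),1))
E
python3 - <<'E'
from f import *
gripper_to(.06)
move_to(W(-.122,-.070,.12),quat(A)); st("above")
move_linear(W(-.122,-.070,.035),vel=.15)
print(move_linear(W(-.122,-.070,.004),vel=.03,contact_N=4)); st("floor")
p=read_ee_pos(); z=p[2]+.005
move_linear(W(-.122,-.070,z),vel=.05); st("up")
print(move_linear(W(-.02,-.070,z),vel=.035,contact_N=14)); st("pushed")
for n in("top","side"): cv2.imwrite(f"pics/{n}1.png",read_camera(n))
E
python3 meas.py 1 | grep -v corners
```

```text
above t 2.33 B [-0.1216 -0.071   0.1204] F [ 0.3  0.6 -0.7]
True
floor t 3.78 B [-0.1222 -0.0699  0.0129] F [-0.2  0.7  6.1]
up t 4.04 B [-0.1218 -0.0701  0.018 ] F [0.2 0.4 0.1]
True
pushed t 6.41 B [-0.0308 -0.0694  0.0172] F [-0.5 -0.2  0.3]
top board [ 0.55042834 -0.0478096 ] [np.float64(0.27845068359375), np.float64(0.4767315979003906)] 0.16834944 carrier [ 0.59029181 -0.04790231] [np.float64(0.06646913146972656), np.float64(0.11195384216308593)] 1.0467341
 carr px [[311.6000061035156, 193.39999389648438], [298.8999938964844, 221.60000610351562], [289.3999938964844, 220.10000610351562], [288.3999938964844, 197.60000610351562]] [[0.626, -0.0979], [0.5355, -0.0546], [0.5409, -0.0248], [0.6138, -0.0236]]
side board [ 0.51955939 -0.05744821] [np.float64(0.2124113311767578), np.float64(0.4813947448730469)] 0.17151074 carrier [ 0.5746236  -0.08626602] [np.float64(0.04000677871704102), np.float64(0.0821985092163086)] 0.39723992
 carr px [[283.8999938964844, 220.10000610351562], [290.8999938964844, 217.60000610351562], [304.6000061035156, 234.10000610351562], [286.3999938964844, 232.39999389648438]] [[0.5577, -0.0524], [0.5777, -0.0428], [0.6089, -0.1165], [0.5612, -0.1054]]
```

```bash
python3 - <<'E'
from f import *
z=read_ee_pos()[2]
move_linear(W(-.07,-.070,z),vel=.1)
move_linear(W(-.07,-.070,.13),vel=.2)
move_to(W(.012,-.26,.13),quat(A+np.pi/2)) if solve_ik(W(.012,-.26,.13),quat(A+np.pi/2)) is not None else print("noik")
st("above"); print(read_joints().round(2))
for n in("top","side"): cv2.imwrite(f"pics/{n}2.png",read_camera(n))
t=cv2.imread("pics/top2.png")[155:283,205:390]; s=cv2.imread("pics/side2.png")[165:310,215:370]
o=np.zeros((580,1360,3),np.uint8); o[:512,:740]=cv2.resize(t,None,fx=4,fy=4); o[:,740:]=cv2.resize(s,None,fx=4,fy=4)
cv2.imwrite("pics/c2.png",cv2.resize(np.uint8(255*(o/255.)**.6),(800,341)))
E
python3 meas.py 2 | grep -v corners
```

```text
above t 9.28 B [ 0.0115 -0.2593  0.1291] F [ 0.9  0.  -0. ]
[-0.56  0.43 -0.03  1.11  0.    0.85]
top board [ 0.55002063 -0.04837149] [np.float64(0.2796376953125), np.float64(0.4776378479003906)] 0.16807856 carrier [ 0.58509088 -0.10076959] [np.float64(0.08723198699951172), np.float64(0.16726277160644532)] 0.17190969
 carr px [[336.6000061035156, 192.60000610351562], [337.6000061035156, 214.60000610351562], [296.6000061035156, 222.89999389648438], [289.1000061035156, 219.89999389648438], [288.6000061035156, 197.39999389648438], [329.1000061035156, 189.39999389648438]] [[0.6267, -0.1776], [0.5552, -0.1776], [0.5316, -0.0474], [0.5418, -0.0241], [0.6146, -0.0244], [0.6379, -0.1542]]
side board [ 0.52078326 -0.06249005] [np.float64(0.21224189758300782), np.float64(0.4916026611328125)] 0.17065877 carrier [ 0.5494541  -0.10051624] [np.float64(0.060039073944091796), np.float64(0.17890232849121093)] -0.117653556
 carr px [[294.1000061035156, 211.39999389648438], [291.6000061035156, 253.39999389648438], [287.3999938964844, 254.39999389648438], [272.6000061035156, 215.60000610351562]] [[0.5888, -0.0151], [0.5693, -0.1888], [0.5583, -0.1916], [0.5276, -0.0297]]
```

View pics/c2.png

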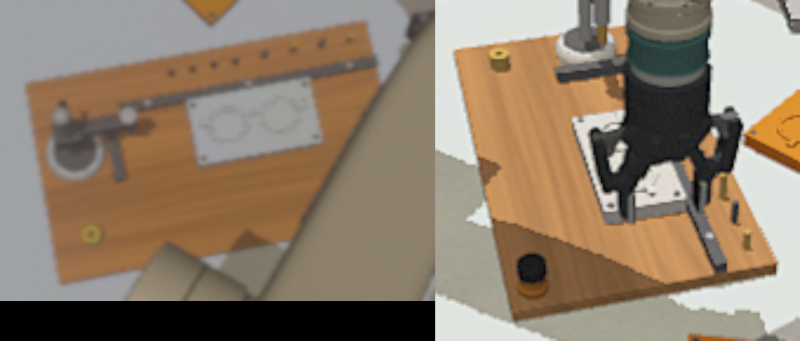

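The carrier now lies flush along the fence: yaw is 0.172 against the board's 0.168, its middle is at board x 0.025, and about 100 mm remains to the stop. Now I'll push it along.

Run:
```python
from f import *
move_linear(W(.012,-.185,.13),vel=.2)
print(move_linear(W(.012,-.185,.018),vel=.1,contact_N=6)); st("down")
print(move_linear(W(.012,-.035,.018),vel=.04,contact_N=15)); st("pushed")
```

```text
False
down t 11.18 B [ 0.0127 -0.1855  0.0189] F [-0.5  0.  -0.3]
True
pushed t 14.09 B [ 0.0118 -0.0539  0.0181] F [ 0.1 -1.5  1.4]
```

```bash
python3 - <<'E'
from f import *
move_linear(W(.012,-.09,.018),vel=.1)
move_linear(W(.012,-.12,.13),vel=.2)
move_to(W(-.13,-.02,.13),quat(A))
# seat once more against the fence (square two-finger push), well clear of the press
move_linear(W(-.08,-.02,.13),vel=.2)
print(move_linear(W(-.08,-.02,.018),vel=.1,contact_N=6)); st("down")
print(move_linear(W(-.015,.02-.04,.018),vel=.03,contact_N=12)); st("seated")
move_linear(W(-.08,-.02,.018),vel=.1); move_linear(W(-.08,-.02,.15),vel=.2)
move_to(W(-.05,-.35,.2),quat(A)); st("clear")
for n in("top","side"): cv2.imwrite(f"pics/{n}3.png",read_camera(n))
t=cv2.imread("pics/top3.png")[155:283,205:390]; s=cv2.imread("pics/side3.png")[165:310,215:370]
o=np.zeros((580,1360,3),np.uint8); o[:512,:740]=cv2.resize(t,None,fx=4,fy=4); o[:,740:]=cv2.resize(s,None,fx=4,fy=4)
cv2.imwrite("pics/c3.png",cv2.resize(np.uint8(255*(o/255.)**.6),(800,341)))
E
python3 meas.py 3 | grep -v corners
```

```text
False
down t 18.41 B [-0.0794 -0.0203  0.0186] F [ 0.1 -0.1  0.3]
True
seated t 20.0 B [-0.0307 -0.0192  0.0168] F [ 0.1  0.1 -0.1]
clear t 22.72 B [-0.05   -0.3484  0.1993] F [ 0.4  0.3 -0.9]
top board [ 0.55002332 -0.04868625] [np.float64(0.2798009948730469), np.float64(0.4779261474609375)] 0.16788511 carrier [ 0.56817682 -0.00309494] [np.float64(0.08698442840576172), np.float64(0.16635551452636718)] 0.16801506
 carr px [[306.1000061035156, 200.10000610351562], [306.8999938964844, 220.60000610351562], [264.6000061035156, 228.89999389648438], [258.3999938964844, 225.89999389648438], [256.6000061035156, 214.39999389648438], [264.3999938964844, 201.60000610351562], [297.1000061035156, 195.39999389648438]] [[0.6044, -0.0797], [0.5381, -0.0799], [0.5147, 0.0536], [0.5247, 0.073], [0.5617, 0.078], [0.6024, 0.0529], [0.6205, -0.0516]]
side board [ 0.52118213 -0.06259027] [np.float64(0.2127251434326172), np.float64(0.49152145385742185)] 0.16817312 carrier [0.52002661 0.02714454] [np.float64(0.018607965469360353), np.float64(0.09294879913330079)] 0.0005136519
 carr px [[266.6000061035156, 194.89999389648438], [271.8999938964844, 194.89999389648438], [272.3999938964844, 213.39999389648438]] [[0.5138, 0.0721], [0.5293, 0.0707], [0.5273, -0.0193]]
```

View pics/c3.png

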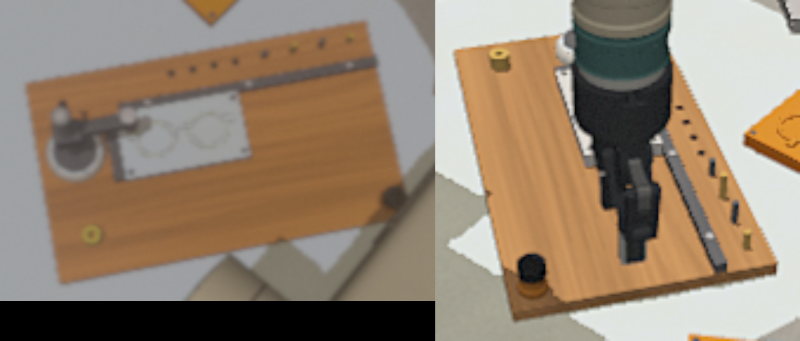

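The picture shows the carrier square in the corner (yaw 0.168), touching the fence and stop as far as the pixels can tell. I'll do one more contact check against the stop, then hand in.

```bash
python3 - <<'E'
from f import *
move_to(W(.012,-.18,.13),quat(A+np.pi/2))
print(move_linear(W(.012,-.10,.018),vel=.12,contact_N=6)); st("down")
print(move_linear(W(.012,-.035,.018),vel=.03,contact_N=4)); st("touch")
print(move_linear(W(.012,-.035,.018),vel=.03,contact_N=14)); st("pressed")
move_linear(W(.012,-.09,.018),vel=.08); move_linear(W(.012,-.15,.15),vel=.2)
move_to(W(.0,-.36,.22),quat(A+np.pi/2))
cv2.imwrite("pics/top4.png",read_camera("top")); cv2.imwrite("pics/side4.png",read_camera("side")); st("clear")
E
python3 meas.py 4 | grep -v corners
```

```text
False
down t 25.32 B [ 0.0129 -0.1008  0.0188] F [ 0.2 -0.1  0.7]
True
touch t 26.76 B [ 0.0118 -0.0538  0.0178] F [ 0.4 -1.7  0. ]
True
pressed t 27.08 B [ 0.0117 -0.054   0.0178] F [ 0.4 -2.   1.9]
clear t 29.55 B [ 1.000e-04 -3.575e-01  2.187e-01] F [ 0.5 -0.2 -0.1]
top board [ 0.55013171 -0.0488425 ] [np.float64(0.2796614074707031), np.float64(0.47827734375)] 0.16781723 carrier [ 0.56819849 -0.00279153] [np.float64(0.08683456420898437), np.float64(0.1653896484375)] 0.16795284
 carr px [[306.3999938964844, 200.89999389648438], [306.8999938964844, 220.60000610351562], [264.3999938964844, 228.89999389648438], [258.1000061035156, 225.39999389648438], [256.6000061035156, 214.39999389648438], [264.6000061035156, 201.60000610351562], [297.1000061035156, 195.39999389648438]] [[0.6019, -0.0804], [0.5381, -0.0799], [0.5148, 0.0544], [0.5264, 0.0738], [0.5617, 0.078], [0.6024, 0.0521], [0.6205, -0.0516]]
side board [ 0.52109161 -0.06260406] [np.float64(0.21284237670898437), np.float64(0.49151422119140625)] 0.16823559 carrier [ 0.55582532 -0.00644841] [np.float64(0.06367506790161133), np.float64(0.17141175842285156)] 0.17542331
 carr px [[266.8999938964844, 194.60000610351562], [278.6000061035156, 193.39999389648438], [295.6000061035156, 214.10000610351562], [285.6000061035156, 229.10000610351562], [277.8999938964844, 229.89999389648438]] [[0.5146, 0.0733], [0.5496, 0.0768], [0.592, -0.0281], [0.5601, -0.0917], [0.5392, -0.0932]]
```

The contact positions repeat at -0.054 along the stop and -0.031 at the fence, so the carrier is firmly against both and square.

```bash
python3 -c "
from plant import *
print(hand_in())"
```

```text
the job is handed in; nothing more can be done
None
```

I pushed the carrier flush to the fence, slid it along to the stop, left it square in the corner by camera and contact readings, and handed the job in at about 30 s; the hand-in call returned no verdict.

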